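Rock a heavy tub of knobs over its runner to empty it into the tray

TASK

Slide the heavy metal tub along its plywood stand until its front runner is fully home and square against the dark stop strip, then, without lifting the tub off the stand, rock it over on that front runner by the bar at its back until all five wooden knobs have tipped out into the cardboard tray. Let the tub gently back down so that it stands level on the stand, let go of it, and do not disturb the tape roll, the label roll and the round tin.

Things in the scene. Friction and masses are not known exactly. Their poses are not given: they have to be found in the camera images.
- stand: Fixed plywood stand, 190 x 190 mm and 100 mm high, on the bench. Origin: centre of its underside. Its x axis points the way the tub pours, to the tray; y across; z up. Along the front (+x) edge of its top runs the dark wooden stop strip. Its pose varies.
- stop_strip (a point): Middle of the stop strip's rear face, on which the tub's runner comes to bear; 4 mm above the stand's top. The strip is 190 mm long (along y), 8 mm thick and stands 8 mm above the stand's top. Axes as those of the stand. The tub is home when its runner bears on the strip along its whole length; the bar may twist a little in the grip, so see that the tub is square.
- tub: Heavy open metal tub (1.5 to 2.4 kg loaded), base 120 (x) x 150 (y) mm, rim 125 mm and inner floor 27 mm above the stand, 4 mm walls; the front (+x) wall leans out 35 deg as a chute. Starts 20 to 50 mm short of the strip, turned up to 0.08 rad. Slides with 4 to 8 N. Balances on the front runner at 40 to 50 deg; past that it must be held back. Origin: under its middle; x is the way it pours.
- tub_runner (a point): Middle of the axis of the front one of two black nylon runners under the tub (along y, round underneath, radius 6 mm, 138 mm long): 46 mm ahead of the tub's origin, 6 mm above the stand. The tub rocks about this axis (positive turn about its y). Home against the strip, this point lies 6 mm behind stop_strip.
- tub_bar (a point): Middle of the round steel bar behind the tub: 12 mm thick, along y, 100 mm free between the two arms at its ends; its axis is 45 mm behind the rear wall, 105 mm behind the tub's origin, 105 mm above its underside, and, with the tub level, 151 mm behind and 99 mm above the front runner's axis. Pinched across x from above it turns between the fingers like a pivot.
- tub_lip (a point): Middle of the pouring lip, the top edge of the leaning front wall: 132 mm ahead of the tub's origin, 125 mm above its underside. The knobs roll out one by one at about 65 to 80 deg of rocking, and some may hang until the tub is rocked further or to and fro; up to about 83 deg it clears strip and tray, the lip then hanging into the tray.
- tray: Fixed open cardboard tray, 210 x 210 mm outside, 58 mm high, walls 5 mm, on the bench in front of the stand. Origin: centre of its underside; axes nearly those of the stand.
- knob0_mid (a point): Centre (about half-way up) of one of five alike turned wooden knobs, 31 mm across and 31 mm high with a 12 mm foot, loose in the tub at the start.
- knob1_mid (a point): Centre (about half-way up) of one of five alike turned wooden knobs, 31 mm across and 31 mm high with a 12 mm foot, loose in the tub at the start.
- knob2_mid (a point): Centre (about half-way up) of one of five alike turned wooden knobs, 31 mm across and 31 mm high with a 12 mm foot, loose in the tub at the start.
- knob3_mid (a point): Centre (about half-way up) of one of five alike turned wooden knobs, 31 mm across and 31 mm high with a 12 mm foot, loose in the tub at the start.
- knob4_mid (a point): Centre (about half-way up) of one of five alike turned wooden knobs, 31 mm across and 31 mm high with a 12 mm foot, loose in the tub at the start.
- tape_roll: Roll of clear packing tape lying flat, 109 mm across, 48 mm high; bystander. Origin: centre of its underside.
- labels: White label roll standing on end, 66 mm across, 60 mm high; bystander. Origin: centre of its underside.
- round_tin: Round aluminium tin, 62 mm across, 22 mm high; bystander. Origin: centre of its underside.

How it is judged:
By the outcome, as a careful person would: the job done as asked, in the order asked, and still so for the second after the job is handed in, with the robot touching nothing.
It also fails if it takes over 64 s, if anything falls off the work surface, if the arm or the gripper's body presses on something with over 40 N, if the wrist force passes 120 N, or if a joint passes its speed limit or range.

ROBOT

A 7-joint arm with a two-finger parallel gripper is mounted at the origin on a cart in front of the work surface, level with it; the furniture and walls round the work are solid. World frame = base frame: x ahead of the robot, y to its left, z up, the work surface at z = 0. Lengths are in m, angles in rad, forces in N, time in s.
With the tool pointing down it reaches from about 0.425 to 0.925 m from the base axis. Payload 6.8 kg.
Tool frame: the origin (TCP) lies on the centre line of the jaws, within the pads' length; the fingertips stand 19 mm ahead of it and the grasp point (between the pads) is the TCP; z points along the fingers, y is the line along which they close (so a half turn about z gives the same grasp; the last joint's range is limited). The gripper opens to 85 mm and grips with 20 to 120 N. Pads are 22 mm wide; open, the fingers measure 114 mm over their backs; the gripper's body (76 mm by 85 mm) begins 54 mm behind the grasp point. The pads swing forward as they close: fully open they stand 13 mm farther back than shut.
Start: joints at [-1.22, 0.477, 0.022, 1.555, -0.011, 1.109, -0.083], TCP at [0.299, 0.605, 0.25] pointing down, gripper open.
Joint ranges: [-2.96, 2.96], [-0.34, 2.1], [-1.41, 1.46], [0.24, 2.44], [-1.37, 4.51], [0.17, 1.92], [-2.96, 2.96]. Speed limits (rad/s): [2.39, 2.39, 3.14, 3.14, 3.14, 3.14, 3.14].

INTERFACE

Orientations are given as a rotation vector (axis times angle).
In Python, from bench import r gives the robot as it stands. The module is installed in compiled form; this text tells all that it offers.
- The arm moves only by the tool arm_command, never from a script. Its argument "rows" is a list of rows, each an object of numbers: "fingers": the opening, from -1 (shut) to 1 (fully open); "x", "y", "z": the shift along the tool's x, y, z in m; "ax", "ay", "az": the turn, a rotation vector about the tool's x, y, z in degrees. In form: [{"fingers": .., "x": .., "y": .., "z": .., "ax": .., "ay": .., "az": ..}, ...]. A call has 1 to 10 rows; each row shifts and turns the commanded pose from where the row before left it, along the tool's axes as they then stand; what a row does not reach is not made up. A row lasts 1/12 s, in which the tool goes at most 41.7 mm and 7.16 degrees, less where a joint would pass 70% of its speed; a pose out of reach is approached as far as the arm can. A call is refused whole if a number of a shift passes 0.0417 or a number of a turn 7.16, either way. A call with a gripper value outside its range is refused whole. The fingers move at their own pace and stop on an object; "grip_force" is the grip in N (left out, the last holds). Time passes only in rows, so rows that do not move let the fingers close. It gives the time, the measured TCP pose, the force, the opening and the grip force at its end, in the units of the state.
- r.get_obs(): the state, without advancing time (a new reading comes with each control period).
- r.grab_frame(name): name is "scene" or "side" or "wrist"; returns a dict with "frame" (384x512x3 uint8, red, green, blue), "depth" (384x512 float32, m along the optical axis (not along the pixel's ray), 0 where there is no reading), "K" (3x3 intrinsics, pixels), "world_from_camera" (4x4, takes a point from camera to world coordinates). Camera axes: x right, y down, z forward; pixel columns grow to the right and rows downward; lengths in m; the calibration is good to about 2 mm. The wrist camera is an equidistant fisheye: a pixel r from the principal point sees the ray r / f radians off the axis. A picture is of the moment at which its call begins.
- r.hand_in(): hands the job in; it is judged then, once.
The state is a dict: "clock": time; "joints": joint angles; "qvel": joint speeds; "tau": joint torques, N m; "tcp_pos": TCP position; "orientation": TCP orientation; "contact_force": force on the tool from outside, world axes, zero at the start; "moment": the same for the moment, N m; "grip_width": finger opening in m; "gripper_force": force on a finger pad.
Only numpy, scipy, OpenCV 4.12 (cv2) and the standard library are available. Lean on these libraries where they do the work, as an engineer would, in place of code of your own. Each camera call takes 0.05 s, during which the arm holds its last target. There are 200 camera calls.

## Working session

There is one attempt and no reset: what is moved stays moved. The work goes in short steps, Python scripts to look and compute and a tool call to move; the robot and the scene stay as the last step left them, time stands still between calls to the robot, and variables do not carry over. Pictures are saved under pics/ and viewed, at most 10 in all, crops included, and the job is handed in when it is done.

Besides the shell and the picture viewer there is one more tool, called after "Request:" by a JSON object that holds its "method" and its "body". arm_command: Moves the arm, as the interface text tells. Its arguments: {"type":"object","properties":{"rows":{"type":"array"},"grip_force":{"type":"number"}},"required":["rows"]}

```bash
mkdir -p pics; python3 - <<'E'
from bench import r
import cv2,numpy as np
o=r.get_obs();print({k:np.round(v,3) for k,v in o.items()})
ims=[]
for n in("scene","side"):
    f=r.grab_frame(n);np.savez(n+"0.npz",**f);ims.append(f["frame"]);print(n,f["K"].round(1).tolist(),f["world_from_camera"].round(3).tolist())
    cv2.imwrite(f"pics/{n}0.png",cv2.resize(f["frame"][:,:,::-1],(800,600),interpolation=cv2.INTER_CUBIC))
E
```

```text
{'clock': np.float64(0.0), 'joints': array([-1.22 ,  0.478,  0.022,  1.556, -0.011,  1.109, -0.083]), 'qvel': array([ 0.   , -0.001, -0.001, -0.001,  0.001,  0.   , -0.001]), 'tau': array([ 1.0000e-03, -5.9646e+01,  1.6080e+00, -2.8120e+01,  1.2000e-02,
        9.0000e-03, -0.0000e+00]), 'tcp_pos': array([0.299, 0.605, 0.249]), 'orientation': array([-7.140e-01, -3.059e+00,  3.000e-03]), 'contact_force': array([ 0.368, -0.136,  0.75 ]), 'moment': array([-0.017, -0.02 ,  0.08 ]), 'gripper_force': np.float64(0.0), 'grip_width': np.float64(0.085)}
scene [[438.9, 0.0, 261.3], [0.0, 438.9, 190.2], [0.0, 0.0, 1.0]] [[-0.666, -0.527, 0.528, -0.274], [-0.746, 0.48, -0.462, 0.723], [-0.01, -0.702, -0.713, 1.256], [0.0, 0.0, 0.0, 1.0]]
side [[493.7, 0.0, 255.1], [0.0, 493.7, 190.6], [0.0, 0.0, 1.0]] [[0.825, -0.3, 0.479, -0.2], [-0.565, -0.459, 0.686, -1.03], [0.014, -0.836, -0.548, 0.961], [0.0, 0.0, 0.0, 1.0]]
```

View pics/scene0.png

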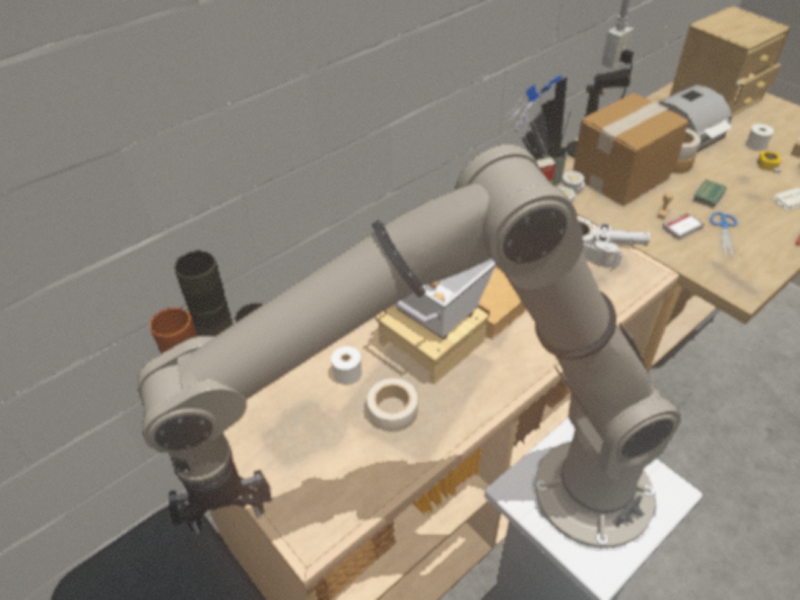

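View pics/side0.png

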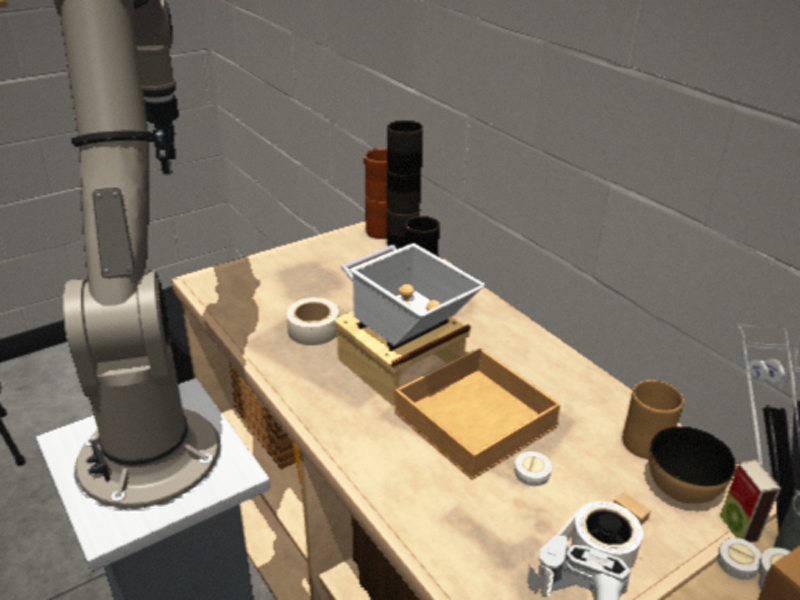

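The side view shows the tub (rim corners about (355,277), (413,246), (482,284), (404,338) in the 800x600 picture), the bar from (345,268) to (395,248), the strip from (388,363) to (468,325), and the tray on its +pour side. I'll zoom in to pick points.

```bash
python3 - <<'E'
import cv2,numpy as np
f=np.load("side0.npz")["frame"][:,:,::-1]
cv2.imwrite("pics/side0z.png",cv2.resize(f[150:270,205:365],(800,600),interpolation=cv2.INTER_CUBIC))
E
```

```text
(no output)
```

View pics/side0z.png

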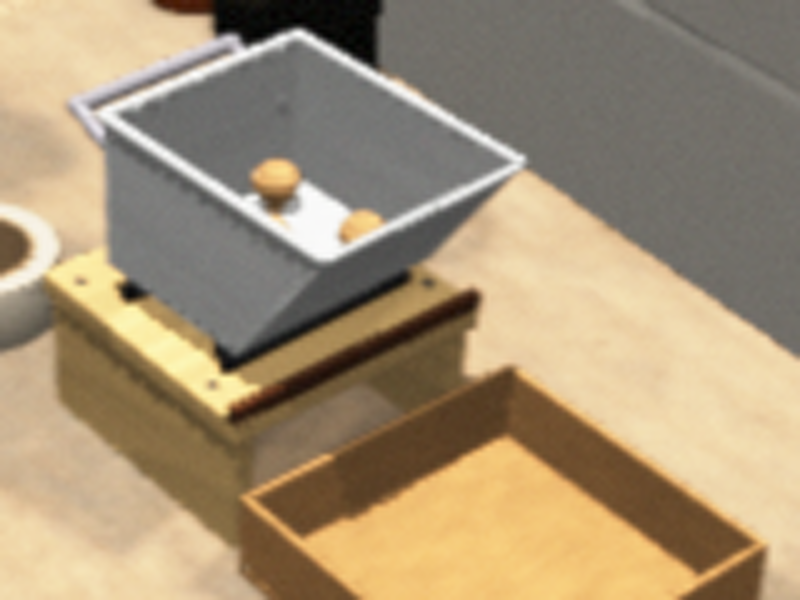

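The zoomed crop shows: bar from (72,103) to (238,42), rim corners (103,113), (298,32), (523,160), (320,262), and the strip's top from (230,405) to (475,292). The stand's rear-left corner is at (48,278).

```bash
cat > h.py <<'E'
import numpy as np
def ray(f,u,v,z):
    K=f["K"];T=f["world_from_camera"]
    d=T[:3,:3]@np.array([(u-K[0,2])/K[0,0],(v-K[1,2])/K[1,1],1]);o=T[:3,3]
    return o+d*(z-o[2])/d[2]
E
python3 - <<'E'
from h import *
f=np.load("side0.npz")
P={}
for n,u,v,z in[("barL",72,103,.208),("barR",238,42,.208),("rl",103,113,.225),("rr",298,32,.225),("fr",523,160,.225),("fl",320,262,.225),("stL",230,405,.108),("stR",475,292,.108),("standRL",48,278,.1),("trayRL",245,497,.058),("trayRR",513,368,.058),("trayFR",765,545,.058)]:
    P[n]=ray(f,205+(u-2)/5,150+(v-2)/5,z);print(n,P[n].round(3))
a=lambda d:np.degrees(np.arctan2(d[1],d[0]))
print("tub len/width",[np.linalg.norm(P[x]-P[y]).round(3) for x,y in[("rl","fl"),("rr","fr"),("rl","rr"),("fl","fr")]])
print("x dirs",a(P["fl"]-P["rl"]),a(P["fr"]-P["rr"]),"y dirs-90",a(P["rr"]-P["rl"])-90,a(P["fr"]-P["fl"])-90,a(P["barR"]-P["barL"])-90,"strip",a(P["stR"]-P["stL"])-90,np.linalg.norm(P["stR"]-P["stL"]),a(P["stL"]-P["standRL"]), "tray",a(P["trayRR"]-P["trayRL"])-90)
E
```

```text
barL [0.431 0.062 0.208]
barR [0.555 0.07  0.208]
rl [0.426 0.018 0.225]
rr [0.576 0.035 0.225]
fr [ 0.597 -0.154  0.225]
fl [ 0.443 -0.173  0.225]
stL [ 0.42  -0.124  0.108]
stR [ 0.604 -0.114  0.108]
standRL [0.403 0.049 0.1  ]
trayRL [ 0.416 -0.146  0.058]
trayRR [ 0.62  -0.136  0.058]
trayFR [ 0.633 -0.339  0.058]
tub len/width [np.float64(0.192), np.float64(0.19), np.float64(0.15), np.float64(0.156)]
x dirs -85.16654187410128 -83.61410327466085 y dirs-90 -83.65156724039004 -82.82553968868876 -86.70971060460415 strip -86.77641046129257 0.18449678423510102 -84.56768269649157 tray -87.11184200934605
```

```bash
cat >> h.py <<'E'
from scipy.spatial.transform import Rotation as R
def togo(o,pos,heading_deg):
    """shift in tool axes to pos, and az turn so that tool y lies along heading (mod 180), tool z down"""
    Rt=R.from_rotvec(o["orientation"]).as_matrix()
    y=np.array([np.cos(np.radians(heading_deg)),np.sin(np.radians(heading_deg)),0])
    out=[]
    for s in(1,-1):
        G=np.column_stack([np.cross(s*y,[0,0,-1]),s*y,[0,0,-1]])
        out.append(np.degrees(R.from_matrix(Rt.T@G).as_rotvec()).round(2))
    return (Rt.T@(np.array(pos)-o["tcp_pos"])).round(4),out,Rt.round(3).tolist()
E
python3 - <<'E'
from h import *
from bench import r
o=r.get_obs();print(togo(o,[.496,.071,.30],-84))
f=np.load("side0.npz")
for u,v in[(375,235),(405,250),(420,255),(313,335)]:print(ray(f,u*.64,v*.64,0).round(3))
E
```

```text
(array([-0.4132, -0.3912, -0.0499]), [array([-3.0000e-02,  1.2000e-01,  1.4771e+02]), array([-9.000e-02, -2.000e-02, -3.229e+01])], [[-0.897, 0.443, -0.001], [0.443, 0.897, -0.002], [-0.0, -0.002, -1.0]])
[0.757 0.452 0.   ]
[0.778 0.345 0.   ]
[0.795 0.304 0.   ]
[ 0.408  0.154 -0.   ]
```

Request:
{"method": "arm_command", "body": {"rows": [{"fingers": 0, "x": -0.015, "y": -0.014, "z": -0.006}, {"fingers": 0, "x": -0.026, "y": -0.024, "z": -0.006}, {"fingers": 0, "x": -0.026, "y": -0.024, "z": -0.006}, {"fingers": 0, "x": -0.026, "y": -0.024, "z": -0.006}, {"fingers": 0, "x": -0.026, "y": -0.024, "z": -0.006}, {"fingers": 0, "x": -0.026, "y": -0.024, "z": -0.006}, {"fingers": 0, "x": -0.026, "y": -0.024, "z": -0.006}, {"fingers": 0, "x": -0.026, "y": -0.024, "z": -0.006}, {"fingers": 0, "x": -0.026, "y": -0.024}, {"fingers": 0, "x": -0.026, "y": -0.024}], "grip_force": 60}}

```text
validation failed for argument at $.ro...
```

Request:
{"method": "arm_command", "body": {"rows": [{"fingers": 0, "x": -0.026, "y": -0.024}, {"fingers": 0, "x": -0.026, "y": -0.024}, {"fingers": 0, "az": -6}, {"fingers": 0, "az": -6}, {"fingers": 0, "az": -6}, {"fingers": 0, "az": -6}, {"fingers": 0, "az": -6}, {"fingers": 0, "az": -2.2}]}}

```text
validation failed for argument at $.ro...
```

```bash
python3 - <<'E'
from h import *
from bench import r
import cv2
o=r.get_obs();print({k:np.round(o[k],3) for k in("tcp_pos","joints","contact_force","grip_width")});print(togo(o,[.496,.071,.29],-84))
f=r.grab_frame("wrist");np.savez("wrist1.npz",**f);cv2.imwrite("pics/wrist1.png",cv2.resize(f["frame"][:,:,::-1],(800,600),interpolation=cv2.INTER_CUBIC))
print(f["K"].round(1).tolist(),f["world_from_camera"].round(3).tolist())
E
```

```text
{'tcp_pos': array([0.299, 0.605, 0.249]), 'joints': array([-1.22 ,  0.478,  0.022,  1.556, -0.012,  1.109, -0.083]), 'contact_force': array([ 0.165, -0.3  , -0.004]), 'grip_width': np.float64(0.085)}
(array([-0.4132, -0.3912, -0.0399]), [array([-3.0000e-02,  1.2000e-01,  1.4771e+02]), array([-9.000e-02, -2.000e-02, -3.229e+01])], [[-0.897, 0.443, -0.001], [0.443, 0.897, -0.002], [-0.0, -0.002, -1.0]])
[[297.3, 0.0, 258.6], [0.0, 297.3, 191.0], [0.0, 0.0, 1.0]] [[0.444, 0.862, 0.245, 0.237], [0.896, -0.427, -0.122, 0.636], [-0.001, 0.274, -0.962, 0.372], [0.0, 0.0, 0.0, 1.0]]
```

View pics/wrist1.png

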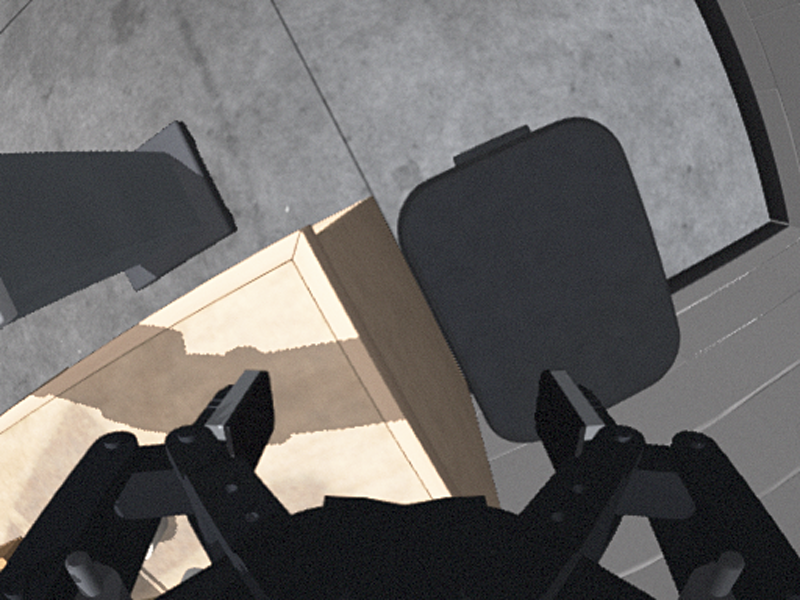

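The move was refused, so the wrist picture only shows the bench corner and the fingers. I'll retry with every key given.

Request:
{"method": "arm_command", "body": {"rows": [{"fingers": 0, "x": -0.015, "y": -0.014, "z": -0.006, "ax": 0, "ay": 0, "az": 0}, {"fingers": 0, "x": -0.026, "y": -0.024, "z": -0.006, "ax": 0, "ay": 0, "az": 0}, {"fingers": 0, "x": -0.026, "y": -0.024, "z": -0.006, "ax": 0, "ay": 0, "az": 0}, {"fingers": 0, "x": -0.026, "y": -0.024, "z": -0.006, "ax": 0, "ay": 0, "az": 0}, {"fingers": 0, "x": -0.026, "y": -0.024, "z": -0.006, "ax": 0, "ay": 0, "az": 0}, {"fingers": 0, "x": -0.026, "y": -0.024, "z": -0.006, "ax": 0, "ay": 0, "az": 0}, {"fingers": 0, "x": -0.026, "y": -0.024, "z": -0.006, "ax": 0, "ay": 0, "az": 0}, {"fingers": 0, "x": -0.026, "y": -0.024, "z": -0.006, "ax": 0, "ay": 0, "az": 0}, {"fingers": 0, "x": -0.026, "y": -0.024, "z": 0, "ax": 0, "ay": 0, "az": 0}, {"fingers": 0, "x": -0.026, "y": -0.024, "z": 0, "ax": 0, "ay": 0, "az": 0}], "grip_force": 60}}

```text
clock: 0.98
tcp_pos: [0.4207, 0.287, 0.2987]
orientation: [0.714, 3.059, 0.001]
contact_force: [-0.3, -0.5, 0.5]
grip_width: 0.0429
gripper_force: 0.0
```

Request:
{"method": "arm_command", "body": {"rows": [{"fingers": 0, "x": -0.0265, "y": -0.026, "z": 0, "ax": 0, "ay": 0, "az": 0}, {"fingers": 0, "x": -0.0265, "y": -0.026, "z": 0, "ax": 0, "ay": 0, "az": 0}, {"fingers": 0, "x": -0.0265, "y": -0.026, "z": 0, "ax": 0, "ay": 0, "az": 0}, {"fingers": 0, "x": -0.0265, "y": -0.026, "z": 0, "ax": 0, "ay": 0, "az": 0}, {"fingers": 0, "x": -0.0265, "y": -0.026, "z": 0, "ax": 0, "ay": 0, "az": 0}, {"fingers": 0, "x": -0.0265, "y": -0.026, "z": 0, "ax": 0, "ay": 0, "az": 0}]}}

```text
clock: 1.48
tcp_pos: [0.4938, 0.0766, 0.2984]
orientation: [-0.714, -3.059, -0.0]
contact_force: [1.2, 0.6, -0.8]
grip_width: 0.0428
gripper_force: 0.0
```

Request:
{"method": "arm_command", "body": {"rows": [{"fingers": 0, "x": 0, "y": 0, "z": 0, "ax": 0, "ay": 0, "az": -6}, {"fingers": 0, "x": 0, "y": 0, "z": 0, "ax": 0, "ay": 0, "az": -6}, {"fingers": 0, "x": 0, "y": 0, "z": 0, "ax": 0, "ay": 0, "az": -6}, {"fingers": 0, "x": 0, "y": 0, "z": 0, "ax": 0, "ay": 0, "az": -6}, {"fingers": 0, "x": 0, "y": 0, "z": 0, "ax": 0, "ay": 0, "az": -6}, {"fingers": 0, "x": 0, "y": 0, "z": 0, "ax": 0, "ay": 0, "az": -2}, {"fingers": 0, "x": 0, "y": 0, "z": 0, "ax": 0, "ay": 0, "az": 0}]}}

```text
clock: 2.07
tcp_pos: [0.4936, 0.0783, 0.2981]
orientation: [0.158, -3.137, 0.0]
contact_force: [-0.7, 0.0, 0.4]
grip_width: 0.0427
gripper_force: 0.0
```

```bash
python3 - <<'E'
from h import *
from bench import r
import cv2
o=r.get_obs();print({k:np.round(o[k],3) for k in("tcp_pos","joints","contact_force","grip_width")});print(togo(o,[.496,.071,.205],-84))
f=r.grab_frame("wrist");np.savez("wrist1.npz",**f);cv2.imwrite("pics/wrist1b.png",cv2.resize(f["frame"][:,:,::-1],(800,600),interpolation=cv2.INTER_CUBIC))
print(f["K"].round(1).tolist(),f["world_from_camera"].round(3).tolist())
E
```

```text
{'tcp_pos': array([0.494, 0.078, 0.298]), 'joints': array([-0.523,  0.136,  0.268,  1.922, -0.04 ,  1.09 ,  1.433]), 'contact_force': array([-0.685,  0.036,  0.409]), 'grip_width': np.float64(0.043)}
(array([-0.0017, -0.0075,  0.0931]), [array([-4.0000e-02,  0.0000e+00,  1.7978e+02]), array([-0.  , -0.03, -0.22])], [[-0.995, -0.101, -0.0], [-0.101, 0.995, -0.0], [0.0, -0.0, -1.0]])
[[297.3, 0.0, 258.6], [0.0, 297.3, 191.0], [0.0, 0.0, 1.0]] [[-0.1, 0.957, 0.272, 0.425], [0.995, 0.096, 0.028, 0.071], [0.001, 0.274, -0.962, 0.421], [0.0, 0.0, 0.0, 1.0]]
```

View pics/wrist1b.png

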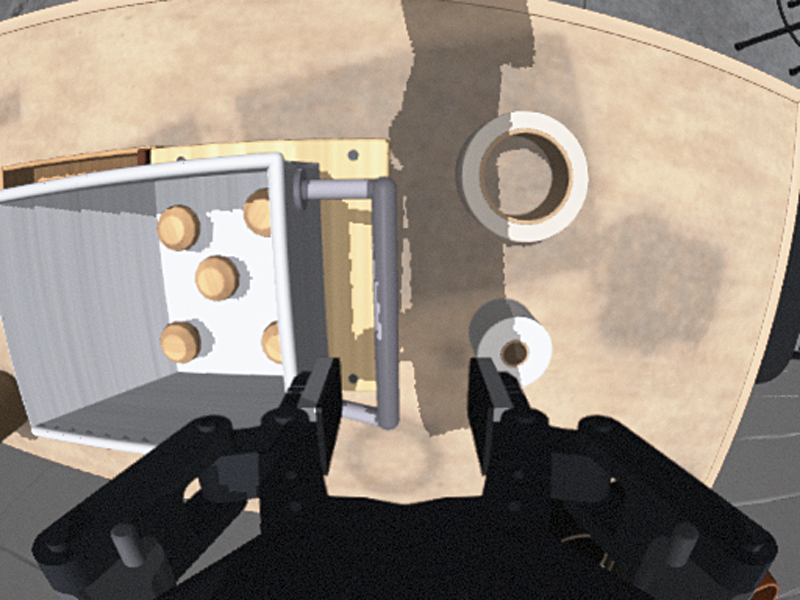

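The wrist view shows the bar running from (384,190) to (390,420), with five knobs in the tub, the tape roll at (523,175) and the label roll at (513,352). I'll cast the fisheye rays onto the bar's height.

```bash
cat >> h.py <<'E'
def fray(f,u,v,z):
    K=f["K"];T=f["world_from_camera"]
    p=np.array([u-K[0,2],v-K[1,2]]);rr=np.hypot(*p);t=rr/K[0,0]
    d=T[:3,:3]@np.array([*(p/rr*np.sin(t)),np.cos(t)]);o=T[:3,3]
    return o+d*(z-o[2])/d[2]
E
python3 - <<'E'
from h import *
from bench import r
f=np.load("wrist1.npz");o=r.get_obs()
q=lambda u,v,z:fray(f,u*.64,v*.64,z)
a,b=q(384.5,190,.205),q(390,417,.205);m=(a+b)/2;h=np.degrees(np.arctan2(*(b-a)[1::-1]))
print(a.round(4),b.round(4),"len",np.linalg.norm(b-a),"mid",m.round(4),"heading",h-90)
print(togo(o,m,h-90)[:2])
e,g=q(280,158,.225),q(292,437,.225);print("rear rim",e.round(4),g.round(4))
print("stand rear edge", q(388,142,.1).round(4), "tape",q(523,175,.048).round(3),"labels",q(513,352,.06).round(3))
E
```

```text
[0.4352 0.0633 0.205 ] [0.5522 0.0766 0.205 ] len 0.11772259865383493 mid [0.4937 0.0699 0.205 ] heading -83.54444401342201
(array([ 0.0007, -0.0083,  0.0931]), [array([-4.0000e-02,  0.0000e+00,  1.7919e+02]), array([-0.  , -0.02, -0.81])])
rear rim [0.4239 0.0183 0.225 ] [0.5585 0.0277 0.225 ]
stand rear edge [0.4069 0.0586 0.1   ] tape [0.417 0.168 0.048] labels [0.565 0.179 0.06 ]
```

Request:
{"method": "arm_command", "body": {"rows": [{"fingers": 0, "x": 0, "y": -0.008, "z": 0, "ax": 0, "ay": 0, "az": -0.8}, {"fingers": 0, "x": 0, "y": 0, "z": 0.02, "ax": 0, "ay": 0, "az": 0}, {"fingers": 0, "x": 0, "y": 0, "z": 0.02, "ax": 0, "ay": 0, "az": 0}, {"fingers": 0, "x": 0, "y": 0, "z": 0.02, "ax": 0, "ay": 0, "az": 0}, {"fingers": 0, "x": 0, "y": 0, "z": 0.02, "ax": 0, "ay": 0, "az": 0}, {"fingers": 0, "x": 0, "y": 0, "z": 0.012, "ax": 0, "ay": 0, "az": 0}, {"fingers": 0, "x": 0, "y": 0, "z": 0, "ax": 0, "ay": 0, "az": 0}, {"fingers": 0, "x": 0, "y": 0, "z": 0, "ax": 0, "ay": 0, "az": 0}]}}

```text
clock: 2.78
tcp_pos: [0.4943, 0.0704, 0.2061]
orientation: [0.177, -3.135, 0.001]
contact_force: [0.4, 0.3, 0.1]
grip_width: 0.0426
gripper_force: 0.0
```

Request:
{"method": "arm_command", "body": {"rows": [{"fingers": -1, "x": 0, "y": 0, "z": 0, "ax": 0, "ay": 0, "az": 0}, {"fingers": -1, "x": 0, "y": 0, "z": 0, "ax": 0, "ay": 0, "az": 0}, {"fingers": -1, "x": 0, "y": 0, "z": 0, "ax": 0, "ay": 0, "az": 0}, {"fingers": -1, "x": 0, "y": 0, "z": 0, "ax": 0, "ay": 0, "az": 0}, {"fingers": -1, "x": 0, "y": 0, "z": 0, "ax": 0, "ay": 0, "az": 0}, {"fingers": -1, "x": 0, "y": 0, "z": 0, "ax": 0, "ay": 0, "az": 0}]}}

```text
clock: 3.28
tcp_pos: [0.4953, 0.0702, 0.2075]
orientation: [-0.177, 3.135, 0.0]
contact_force: [-2.3, -2.8, 6.0]
grip_width: 0.0098
gripper_force: 58.6
```

Request:
{"method": "arm_command", "body": {"rows": [{"fingers": -1, "x": 0, "y": -0.003, "z": 0, "ax": 0, "ay": 0, "az": 0.4}, {"fingers": -1, "x": 0, "y": -0.003, "z": 0, "ax": 0, "ay": 0, "az": 0.4}, {"fingers": -1, "x": 0, "y": -0.003, "z": 0, "ax": 0, "ay": 0, "az": 0.4}, {"fingers": -1, "x": 0, "y": -0.003, "z": 0, "ax": 0, "ay": 0, "az": 0.4}, {"fingers": -1, "x": 0, "y": -0.003, "z": 0, "ax": 0, "ay": 0, "az": 0.4}, {"fingers": -1, "x": 0, "y": -0.003, "z": 0, "ax": 0, "ay": 0, "az": 0.4}, {"fingers": -1, "x": 0, "y": -0.003, "z": 0, "ax": 0, "ay": 0, "az": 0.4}, {"fingers": -1, "x": 0, "y": -0.002, "z": 0, "ax": 0, "ay": 0, "az": 0.2}], "grip_force": 80}}

```text
clock: 3.95
tcp_pos: [0.4983, 0.0512, 0.2077]
orientation: [-0.101, 3.136, 0.007]
contact_force: [1.9, 9.0, 2.6]
grip_width: 0.0094
gripper_force: 78.2
```

Request:
{"method": "arm_command", "body": {"rows": [{"fingers": -1, "x": 0, "y": -0.002, "z": 0, "ax": 0, "ay": 0, "az": 0}, {"fingers": -1, "x": 0, "y": -0.002, "z": 0, "ax": 0, "ay": 0, "az": 0}]}}

```text
clock: 4.12
tcp_pos: [0.4983, 0.0477, 0.2077]
orientation: [-0.102, 3.136, 0.008]
contact_force: [0.9, 10.5, 3.9]
grip_width: 0.0094
gripper_force: 78.3
```

```bash
python3 - <<'E'
from h import *
from bench import r
import cv2
o=r.get_obs();print({k:np.round(o[k],3) for k in("tcp_pos","joints","contact_force","moment","grip_width")})
f=r.grab_frame("side");np.savez("side2.npz",**f);cv2.imwrite("pics/side2.png",cv2.resize(f["frame"][150:270,205:365,::-1],(800,600),interpolation=cv2.INTER_CUBIC))
E
```

```text
{'tcp_pos': array([0.498, 0.048, 0.208]), 'joints': array([-0.46 ,  0.24 ,  0.284,  2.028, -0.092,  0.88 ,  1.509]), 'contact_force': array([ 0.921, 10.518,  3.919]), 'moment': array([ 2.07 , -0.045,  0.118]), 'grip_width': np.float64(0.009)}
```

View pics/side2.png

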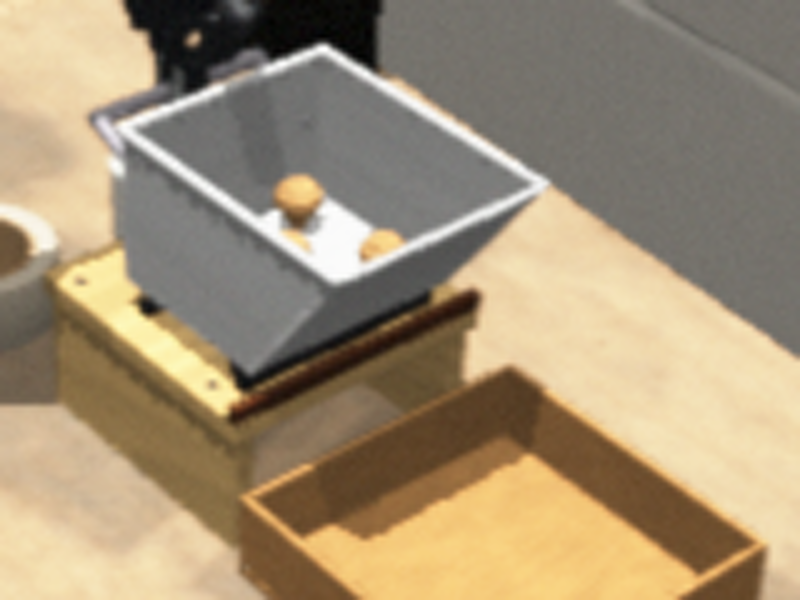

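The view shows the runner (245,383)–(430,298) nearly parallel to the strip, about 10 mm short. I'll continue in small steps and watch the force.

Request:
{"method": "arm_command", "body": {"rows": [{"fingers": -1, "x": 0, "y": -0.0015, "z": 0, "ax": 0, "ay": 0, "az": 0}, {"fingers": -1, "x": 0, "y": -0.0015, "z": 0, "ax": 0, "ay": 0, "az": 0}, {"fingers": -1, "x": 0, "y": -0.0015, "z": 0, "ax": 0, "ay": 0, "az": 0}, {"fingers": -1, "x": 0, "y": -0.0015, "z": 0, "ax": 0, "ay": 0, "az": 0}]}}

```text
clock: 4.5
tcp_pos: [0.4985, 0.0418, 0.2077]
orientation: [-0.101, 3.136, 0.008]
contact_force: [-0.4, 9.3, 4.4]
grip_width: 0.0093
gripper_force: 78.3
```

Request:
{"method": "arm_command", "body": {"rows": [{"fingers": -1, "x": 0, "y": -0.001, "z": 0, "ax": 0, "ay": 0, "az": 0}, {"fingers": -1, "x": 0, "y": -0.001, "z": 0, "ax": 0, "ay": 0, "az": 0}]}}

```text
clock: 4.67
tcp_pos: [0.4986, 0.041, 0.2078]
orientation: [-0.103, 3.137, 0.01]
contact_force: [-0.7, 15.1, 5.1]
grip_width: 0.0096
gripper_force: 78.6
```

Request:
{"method": "arm_command", "body": {"rows": [{"fingers": -1, "x": 0, "y": -0.001, "z": 0, "ax": 0, "ay": 0, "az": 0}]}}

```text
clock: 4.75
tcp_pos: [0.4985, 0.0409, 0.2078]
orientation: [-0.104, 3.137, 0.012]
contact_force: [-2.0, 18.3, 7.8]
grip_width: 0.0094
gripper_force: 78.8
```

Request:
{"method": "arm_command", "body": {"rows": [{"fingers": -1, "x": 0, "y": -0.001, "z": 0, "ax": 0, "ay": 0, "az": 0}, {"fingers": -1, "x": 0, "y": -0.001, "z": 0, "ax": 0, "ay": 0, "az": 0}]}}

```text
clock: 4.92
tcp_pos: [0.4984, 0.0406, 0.208]
orientation: [-0.106, 3.137, 0.015]
contact_force: [-5.5, 22.7, 10.1]
grip_width: 0.0091
gripper_force: 79.2
```

```bash
python3 - <<'E'
from h import *
from bench import r
import cv2
o=r.get_obs();print({k:np.round(o[k],3) for k in("tcp_pos","orientation","contact_force","moment","grip_width")})
f=r.grab_frame("side");np.savez("side3.npz",**f);cv2.imwrite("pics/side3.png",cv2.resize(f["frame"][195:240,240:310,::-1],(798,513),interpolation=cv2.INTER_CUBIC))
E
```

```text
{'tcp_pos': array([0.498, 0.041, 0.208]), 'orientation': array([-0.106,  3.137,  0.015]), 'contact_force': array([-5.519, 22.683, 10.071]), 'moment': array([4.54 , 0.889, 0.076]), 'grip_width': np.float64(0.009)}
```

View pics/side3.png

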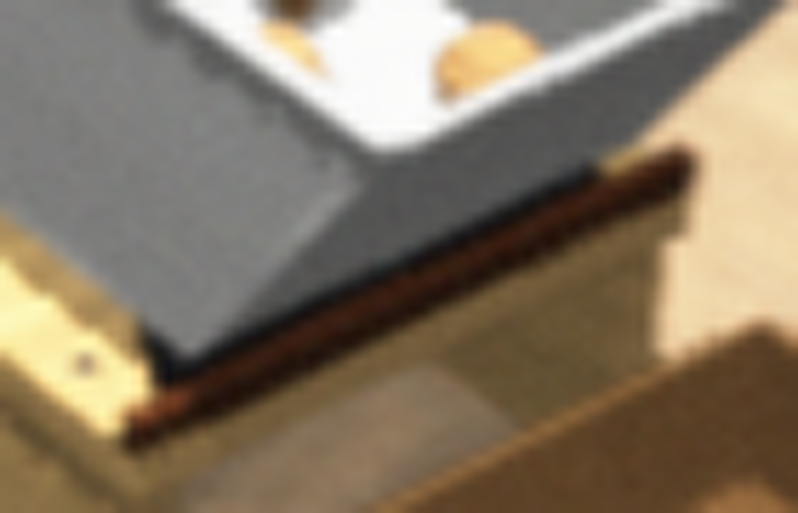

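It looks home along its whole length, with no gap between the runner (165,385)–(590,170) and the strip. I'll check squareness numerically with edge line fits.

```bash
python3 - <<'E'
from h import *
import cv2
for n in("side2","side3"):
    f=np.load(n+".npz");g=cv2.GaussianBlur(f["frame"].astype(np.float32).mean(2),(0,0),.7)
    # strip lower edge: dark->bright going down ; lip outer edge: bright->dark going down
    def line(c0,r0,c1,r1,sign,z,w=4):
        A=[]
        for c in range(c0,c1+1):
            r=np.interp(c,[c0,c1],[r0,r1]);k=np.arange(int(r)-w,int(r)+w+1)
            d=sign*np.gradient(g[:,c])[k];d=np.clip(d,0,None)**2
            A.append(ray(f,c,(d*k).sum()/d.sum(),z))
        vx,vy,x,y=cv2.fitLine(np.array(A)[:,:2].astype(np.float32),cv2.DIST_HUBER,0,.001,.001).ravel()
        s=np.sign(vx);return np.degrees(np.arctan2(s*vy,s*vx)).round(2),(x.round(4),y.round(4))
    print(n,"strip",line(255,232,296,213,1,.1))
    if n=="side2": print("lip",line(275,204,308,188,-1,.225))
    else:
        print("lip",line(277,208,305,194,-1,.225)); print("wall foot",line(260,224,288,211,-1,.112,3))
E
```

```text
side2 strip (np.float32(4.12), (np.float32(0.5229), np.float32(-0.1246)))
lip (np.float32(4.11), (np.float32(0.5044), np.float32(-0.1919)))
side3 strip (np.float32(4.96), (np.float32(0.4917), np.float32(-0.1279)))
lip (np.float32(3.81), (np.float32(0.4869), np.float32(-0.2005)))
wall foot (np.float32(3.02), (np.float32(0.5099), np.float32(-0.1124)))
```

Squareness is good within measurement noise, and the yaw moment is about 0, so the bearing is balanced. Now I'll rock the tub along the arc, 2° per row.

Request:
{"method": "arm_command", "body": {"rows": [{"fingers": -1, "x": 0, "y": -0.0037, "z": -0.0056, "ax": 0, "ay": 0, "az": 0}, {"fingers": -1, "x": 0, "y": -0.0037, "z": -0.0056, "ax": 0, "ay": 0, "az": 0}, {"fingers": -1, "x": 0, "y": -0.0037, "z": -0.0056, "ax": 0, "ay": 0, "az": 0}, {"fingers": -1, "x": 0, "y": -0.0037, "z": -0.0056, "ax": 0, "ay": 0, "az": 0}, {"fingers": -1, "x": 0, "y": -0.0037, "z": -0.0056, "ax": 0, "ay": 0, "az": 0}, {"fingers": -1, "x": 0, "y": 0, "z": 0, "ax": 0, "ay": 0, "az": 0}], "grip_force": 65}}

```text
clock: 5.47
tcp_pos: [0.4996, 0.0184, 0.2363]
orientation: [-0.1, 3.137, 0.01]
contact_force: [-1.5, 12.4, 3.1]
grip_width: 0.0093
gripper_force: 77.2
```

```bash
python3 - <<'E'
from h import *
from bench import r
o=r.get_obs();print({k:np.round(o[k],3) for k in("tcp_pos","orientation","joints","contact_force","moment","grip_width")})
E
```

```text
{'tcp_pos': array([0.5  , 0.018, 0.236]), 'orientation': array([-0.1  ,  3.137,  0.01 ]), 'joints': array([-0.424,  0.203,  0.306,  2.   , -0.082,  0.945,  1.559]), 'contact_force': array([-1.546, 12.441,  3.132]), 'moment': array([2.995, 0.291, 0.118]), 'grip_width': np.float64(0.009)}
```

Request:
{"method": "arm_command", "body": {"rows": [{"fingers": -1, "x": 0, "y": -0.0045, "z": -0.0046, "ax": 0, "ay": 0, "az": 0}, {"fingers": -1, "x": 0, "y": -0.0045, "z": -0.0046, "ax": 0, "ay": 0, "az": 0}, {"fingers": -1, "x": 0, "y": -0.0045, "z": -0.0046, "ax": 0, "ay": 0, "az": 0}, {"fingers": -1, "x": 0, "y": -0.0045, "z": -0.0046, "ax": 0, "ay": 0, "az": 0}, {"fingers": -1, "x": 0, "y": -0.0045, "z": -0.0046, "ax": 0, "ay": 0, "az": 0}, {"fingers": -1, "x": 0, "y": -0.0052, "z": -0.0033, "ax": 0, "ay": 0, "az": 0}, {"fingers": -1, "x": 0, "y": -0.0052, "z": -0.0033, "ax": 0, "ay": 0, "az": 0}, {"fingers": -1, "x": 0, "y": -0.0052, "z": -0.0033, "ax": 0, "ay": 0, "az": 0}, {"fingers": -1, "x": 0, "y": -0.0052, "z": -0.0033, "ax": 0, "ay": 0, "az": 0}, {"fingers": -1, "x": 0, "y": -0.0052, "z": -0.0033, "ax": 0, "ay": 0, "az": 0}]}}

```text
clock: 6.3
tcp_pos: [0.5028, -0.0328, 0.2748]
orientation: [-0.099, 3.137, 0.004]
contact_force: [2.8, 3.7, 4.3]
grip_width: 0.0093
gripper_force: 72.8
```

Request:
{"method": "arm_command", "body": {"rows": [{"fingers": -1, "x": 0, "y": -0.0056, "z": -0.0023, "ax": 0, "ay": 0, "az": 0}, {"fingers": -1, "x": 0, "y": -0.0056, "z": -0.0023, "ax": 0, "ay": 0, "az": 0}, {"fingers": -1, "x": 0, "y": -0.0056, "z": -0.0023, "ax": 0, "ay": 0, "az": 0}, {"fingers": -1, "x": 0, "y": -0.0056, "z": -0.0023, "ax": 0, "ay": 0, "az": 0}, {"fingers": -1, "x": 0, "y": -0.0056, "z": -0.0023, "ax": 0, "ay": 0, "az": 0}]}}

```text
clock: 6.72
tcp_pos: [0.5047, -0.0618, 0.2864]
orientation: [-0.098, 3.137, 0.002]
contact_force: [5.1, 1.2, 0.1]
grip_width: 0.0093
gripper_force: 71.1
```

```bash
python3 - <<'E'
from h import *
from bench import r
o=r.get_obs();print({k:np.round(o[k],3) for k in("tcp_pos","orientation","joints","contact_force","moment","grip_width")})
E
```

```text
{'tcp_pos': array([ 0.505, -0.062,  0.286]), 'orientation': array([-9.800e-02,  3.137e+00,  2.000e-03]), 'joints': array([-0.325,  0.162,  0.368,  1.926, -0.068,  1.061,  1.705]), 'contact_force': array([5.101, 1.246, 0.068]), 'moment': array([ 1.011, -0.926,  0.204]), 'grip_width': np.float64(0.009)}
```

Request:
{"method": "arm_command", "body": {"rows": [{"fingers": -1, "x": -0.0003, "y": -0.006, "z": -0.0014, "ax": 0, "ay": 0, "az": 0}, {"fingers": -1, "x": -0.0003, "y": -0.006, "z": -0.0014, "ax": 0, "ay": 0, "az": 0}, {"fingers": -1, "x": -0.0003, "y": -0.006, "z": -0.0014, "ax": 0, "ay": 0, "az": 0}, {"fingers": -1, "x": -0.0003, "y": -0.006, "z": -0.0014, "ax": 0, "ay": 0, "az": 0}, {"fingers": -1, "x": -0.0003, "y": -0.006, "z": -0.0014, "ax": 0, "ay": 0, "az": 0}, {"fingers": -1, "x": -0.0003, "y": -0.006, "z": -0.0003, "ax": 0, "ay": 0, "az": 0}, {"fingers": -1, "x": -0.0003, "y": -0.006, "z": -0.0003, "ax": 0, "ay": 0, "az": 0}, {"fingers": -1, "x": -0.0003, "y": -0.006, "z": -0.0003, "ax": 0, "ay": 0, "az": 0}]}}

```text
clock: 7.38
tcp_pos: [0.5086, -0.1111, 0.2934]
orientation: [-0.095, 3.14, -0.001]
contact_force: [0.9, -0.9, 1.1]
grip_width: 0.0092
gripper_force: 70.6
```

```bash
python3 - <<'E'
from h import *
from bench import r
import cv2
o=r.get_obs();print({k:np.round(o[k],3) for k in("tcp_pos","orientation","joints","contact_force","moment","grip_width")})
f=r.grab_frame("side");np.savez("side4.npz",**f);cv2.imwrite("pics/side4.png",cv2.resize(f["frame"][130:280,195:395,::-1],(800,600),interpolation=cv2.INTER_CUBIC))
E
```

```text
{'tcp_pos': array([ 0.509, -0.111,  0.293]), 'orientation': array([-9.50e-02,  3.14e+00, -1.00e-03]), 'joints': array([-0.256,  0.181,  0.405,  1.892, -0.08 ,  1.084,  1.811]), 'contact_force': array([ 0.861, -0.855,  1.13 ]), 'moment': array([ 0.037, -0.424,  0.204]), 'grip_width': np.float64(0.009)}
```

View pics/side4.png

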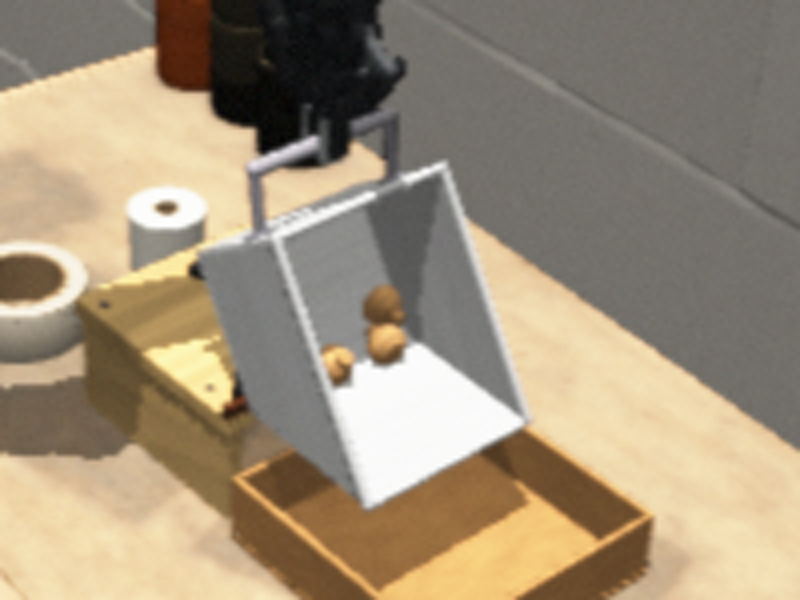

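The tub has rocked to about 57° with the knobs lying on the chute at (335–400, 300–365). The runner is still at the strip, and the lip is over the tray. Continuing.

Request:
{"method": "arm_command", "body": {"rows": [{"fingers": -1, "x": -0.0003, "y": -0.0058, "z": 0.0005, "ax": 0, "ay": 0, "az": 0}, {"fingers": -1, "x": -0.0003, "y": -0.0058, "z": 0.0005, "ax": 0, "ay": 0, "az": 0}, {"fingers": -1, "x": -0.0003, "y": -0.0058, "z": 0.0005, "ax": 0, "ay": 0, "az": 0}, {"fingers": -1, "x": -0.0003, "y": -0.0058, "z": 0.0005, "ax": 0, "ay": 0, "az": 0}, {"fingers": -1, "x": -0.0003, "y": -0.0058, "z": 0.0005, "ax": 0, "ay": 0, "az": 0}, {"fingers": -1, "x": 0, "y": -0.0058, "z": 0.0007, "ax": 0, "ay": 0, "az": 0}, {"fingers": -1, "x": 0, "y": -0.0058, "z": 0.0007, "ax": 0, "ay": 0, "az": 0}, {"fingers": -1, "x": 0, "y": 0, "z": 0, "ax": 0, "ay": 0, "az": 0}, {"fingers": -1, "x": 0, "y": 0, "z": 0, "ax": 0, "ay": 0, "az": 0}, {"fingers": -1, "x": 0, "y": 0, "z": 0, "ax": 0, "ay": 0, "az": 0}]}}

```text
clock: 8.27
tcp_pos: [0.5121, -0.1507, 0.2886]
orientation: [0.096, -3.138, 0.001]
contact_force: [-1.0, -2.8, -5.5]
grip_width: 0.0091
gripper_force: 70.1
```

Request:
{"method": "arm_command", "body": {"rows": [{"fingers": -1, "x": 0, "y": -0.003, "z": 0.0009, "ax": 0, "ay": 0, "az": 0}, {"fingers": -1, "x": 0, "y": -0.003, "z": 0.0009, "ax": 0, "ay": 0, "az": 0}, {"fingers": -1, "x": 0, "y": -0.003, "z": 0.0009, "ax": 0, "ay": 0, "az": 0}, {"fingers": -1, "x": 0, "y": -0.003, "z": 0.0009, "ax": 0, "ay": 0, "az": 0}, {"fingers": -1, "x": 0, "y": -0.003, "z": 0.0009, "ax": 0, "ay": 0, "az": 0}, {"fingers": -1, "x": 0, "y": 0, "z": 0, "ax": 0, "ay": 0, "az": 0}, {"fingers": -1, "x": 0, "y": 0, "z": 0, "ax": 0, "ay": 0, "az": 0}, {"fingers": -1, "x": 0, "y": 0, "z": 0, "ax": 0, "ay": 0, "az": 0}]}}

```text
clock: 8.93
tcp_pos: [0.5134, -0.1651, 0.2846]
orientation: [0.097, -3.139, -0.001]
contact_force: [-2.5, -0.7, -4.3]
grip_width: 0.0092
gripper_force: 70.1
```

```bash
cat > st.py <<'E'
from h import *
from bench import r
o=r.get_obs();print({k:np.round(o[k],3) for k in("clock","tcp_pos","orientation","contact_force","moment")})
x=.0406-o["tcp_pos"][1]-.151;z=o["tcp_pos"][2]-.208+.099
print("theta",146.7-np.degrees(np.arctan2(z,x)),"radius",np.hypot(x,z))
import cv2
f=r.grab_frame("side");h=cv2.cvtColor(f["frame"],cv2.COLOR_RGB2HSV)
np.savez("last.npz",**f)
E
python3 st.py
```

```text
{'clock': np.float64(8.933), 'tcp_pos': array([ 0.513, -0.165,  0.285]), 'orientation': array([ 9.700e-02, -3.139e+00, -1.000e-03]), 'contact_force': array([-2.534, -0.688, -4.283]), 'moment': array([0.413, 0.524, 0.246])}
theta 74.01255452783147 radius 0.18388961025328723
```

Request:
{"method": "arm_command", "body": {"rows": [{"fingers": -1, "x": 0.0002, "y": -0.0032, "z": 0.0012, "ax": 0, "ay": 0, "az": 0}, {"fingers": -1, "x": 0.0002, "y": -0.0032, "z": 0.0012, "ax": 0, "ay": 0, "az": 0}, {"fingers": -1, "x": 0.0002, "y": -0.0032, "z": 0.0012, "ax": 0, "ay": 0, "az": 0}, {"fingers": -1, "x": 0.0002, "y": -0.0032, "z": 0.0012, "ax": 0, "ay": 0, "az": 0}, {"fingers": -1, "x": 0.0002, "y": -0.0032, "z": 0.0012, "ax": 0, "ay": 0, "az": 0}, {"fingers": -1, "x": 0, "y": 0, "z": 0, "ax": 0, "ay": 0, "az": 0}, {"fingers": -1, "x": 0, "y": 0, "z": 0, "ax": 0, "ay": 0, "az": 0}, {"fingers": -1, "x": 0, "y": 0, "z": 0, "ax": 0, "ay": 0, "az": 0}, {"fingers": -1, "x": 0, "y": 0, "z": 0, "ax": 0, "ay": 0, "az": 0}, {"fingers": -1, "x": 0, "y": 0, "z": 0, "ax": 0, "ay": 0, "az": 0}]}}

```text
clock: 9.82
tcp_pos: [0.5143, -0.1812, 0.2791]
orientation: [-0.097, 3.139, -0.0]
contact_force: [3.6, -0.1, -3.6]
grip_width: 0.0092
gripper_force: 69.1
```

```bash
python3 st.py; python3 - <<'E'
import numpy as np,cv2
f=np.load("last.npz")["frame"];a=cv2.resize(f[130:280,195:395,::-1],(800,600),interpolation=cv2.INTER_CUBIC)
cv2.imwrite("pics/side5.png",a)
E
```

```text
{'clock': np.float64(9.817), 'tcp_pos': array([ 0.514, -0.181,  0.279]), 'orientation': array([-0.097,  3.139, -0.   ]), 'contact_force': array([ 3.554, -0.135, -3.582]), 'moment': array([ 0.377, -0.796,  0.134])}
theta 79.29472146098324 radius 0.18419241379294168
```

View pics/side5.png

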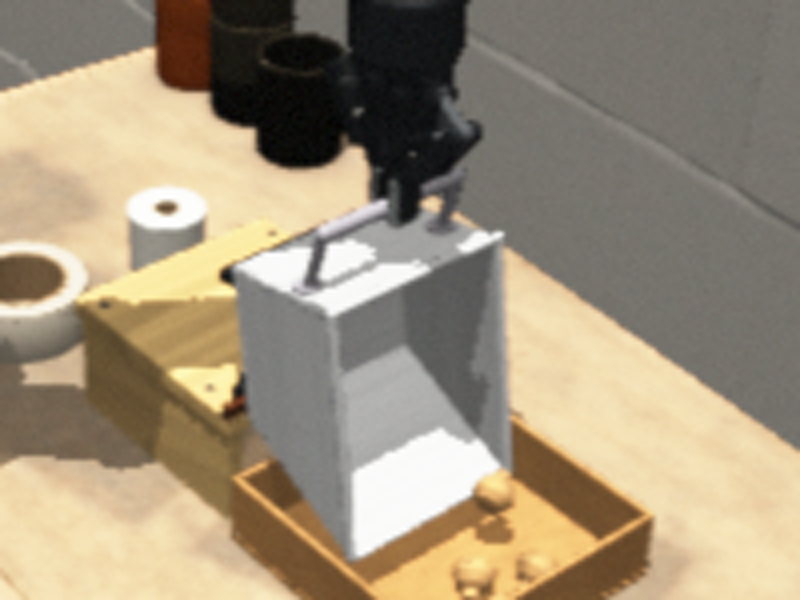

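At about 79° knobs lie in the tray around (475,575) and (535,565), and one hangs on the lip at (493,490). I'll rock a little further and to and fro.

Request:
{"method": "arm_command", "body": {"rows": [{"fingers": -1, "x": 0, "y": -0.003, "z": 0.0012, "ax": 0, "ay": 0, "az": 0}, {"fingers": -1, "x": 0, "y": -0.003, "z": 0.0012, "ax": 0, "ay": 0, "az": 0}, {"fingers": -1, "x": 0, "y": 0, "z": 0, "ax": 0, "ay": 0, "az": 0}, {"fingers": -1, "x": 0, "y": 0, "z": 0, "ax": 0, "ay": 0, "az": 0}, {"fingers": -1, "x": 0, "y": 0.008, "z": -0.0028, "ax": 0, "ay": 0, "az": 0}, {"fingers": -1, "x": 0, "y": 0.008, "z": -0.0024, "ax": 0, "ay": 0, "az": 0}, {"fingers": -1, "x": 0, "y": -0.008, "z": 0.0024, "ax": 0, "ay": 0, "az": 0}, {"fingers": -1, "x": 0, "y": -0.008, "z": 0.0028, "ax": 0, "ay": 0, "az": 0}, {"fingers": -1, "x": 0, "y": 0, "z": 0, "ax": 0, "ay": 0, "az": 0}, {"fingers": -1, "x": 0, "y": 0, "z": 0, "ax": 0, "ay": 0, "az": 0}]}}

```text
clock: 10.7
tcp_pos: [0.5138, -0.1889, 0.2758]
orientation: [0.093, -3.14, 0.001]
contact_force: [2.8, -2.2, -2.9]
grip_width: 0.0092
gripper_force: 68.1
```

Request:
{"method": "arm_command", "body": {"rows": [{"fingers": -1, "x": 0, "y": 0.008, "z": -0.0028, "ax": 0, "ay": 0, "az": 0}, {"fingers": -1, "x": 0, "y": 0.008, "z": -0.0024, "ax": 0, "ay": 0, "az": 0}, {"fingers": -1, "x": 0, "y": -0.008, "z": 0.0024, "ax": 0, "ay": 0, "az": 0}, {"fingers": -1, "x": 0, "y": -0.008, "z": 0.0028, "ax": 0, "ay": 0, "az": 0}, {"fingers": -1, "x": 0, "y": 0, "z": 0, "ax": 0, "ay": 0, "az": 0}, {"fingers": -1, "x": 0, "y": 0, "z": 0, "ax": 0, "ay": 0, "az": 0}, {"fingers": -1, "x": 0, "y": 0, "z": 0, "ax": 0, "ay": 0, "az": 0}, {"fingers": -1, "x": 0, "y": 0, "z": 0, "ax": 0, "ay": 0, "az": 0}]}}

```text
clock: 11.37
tcp_pos: [0.5137, -0.188, 0.2762]
orientation: [0.095, -3.139, 0.0]
contact_force: [0.6, -3.5, -2.0]
grip_width: 0.0095
gripper_force: 68.2
```

```bash
cat >> st.py <<'E'
# height map of points in/over the tray region and in the tub: knob candidates from depth
T=f["world_from_camera"];K=f["K"];v,u=np.mgrid[:384,:512];d=f["depth"]
P=np.stack([(u-K[0,2])/K[0,0]*d,(v-K[1,2])/K[1,1]*d,d],-1)@T[:3,:3].T+T[:3,3]
m=((P[...,0]>.425)&(P[...,0]<.635)&(P[...,1]<-.16)&(P[...,1]>-.345)&(P[...,2]>.012)&(P[...,2]<.06)&(d>0)).astype(np.uint8)
hue=(h[...,0]>8)&(h[...,0]<22)&(h[...,1]>80)
m=cv2.morphologyEx(m,cv2.MORPH_OPEN,np.ones((3,3),np.uint8))
n,l,s,c=cv2.connectedComponentsWithStats(m)
for i in range(1,n):
    if s[i,4]>15: print("blob",s[i].tolist(),c[i].round(),np.median(P[l==i],0).round(3),P[l==i][:,2].max().round(3))
E
python3 st.py
```

```text
{'clock': np.float64(11.367), 'tcp_pos': array([ 0.514, -0.188,  0.276]), 'orientation': array([ 0.095, -3.139,  0.   ]), 'contact_force': array([ 0.572, -3.452, -2.037]), 'moment': array([-0.602, -0.237, -0.014])}
theta 81.60313186680574 radius 0.1842928514010974
blob [280, 235, 78, 44, 1230] [320. 255.] [ 0.583 -0.235  0.046] 0.06
blob [311, 264, 17, 18, 182] [319. 272.] [ 0.527 -0.296  0.029] 0.057
blob [293, 286, 9, 13, 85] [297. 292.] [ 0.427 -0.331  0.04 ] 0.06
```

Request:
{"method": "arm_command", "body": {"rows": [{"fingers": -1, "x": 0, "y": 0.0057, "z": -0.0022, "ax": 0, "ay": 0, "az": 0}, {"fingers": -1, "x": 0, "y": 0.0057, "z": -0.0022, "ax": 0, "ay": 0, "az": 0}, {"fingers": -1, "x": 0, "y": 0.0057, "z": -0.002, "ax": 0, "ay": 0, "az": 0}, {"fingers": -1, "x": 0, "y": 0.0057, "z": -0.002, "ax": 0, "ay": 0, "az": 0}, {"fingers": -1, "x": 0, "y": 0.0057, "z": -0.0018, "ax": 0, "ay": 0, "az": 0}, {"fingers": -1, "x": 0, "y": 0.0057, "z": -0.0018, "ax": 0, "ay": 0, "az": 0}, {"fingers": -1, "x": 0, "y": 0.006, "z": -0.001, "ax": 0, "ay": 0, "az": 0}, {"fingers": -1, "x": 0, "y": 0.006, "z": -0.001, "ax": 0, "ay": 0, "az": 0}, {"fingers": -1, "x": 0, "y": 0.006, "z": -0.001, "ax": 0, "ay": 0, "az": 0}, {"fingers": -1, "x": 0, "y": 0, "z": 0, "ax": 0, "ay": 0, "az": 0}]}}

```text
clock: 12.25
tcp_pos: [0.5108, -0.1363, 0.2931]
orientation: [-0.097, 3.139, -0.003]
contact_force: [-2.5, -6.4, 8.0]
grip_width: 0.0093
gripper_force: 67.5
```

```bash
python3 st.py; python3 - <<'E'
import numpy as np,cv2
f=np.load("last.npz")["frame"]
h=cv2.cvtColor(f,cv2.COLOR_RGB2HSV)
for p in [(319,272),(330,270),(310,272)]: print(f[p[1],p[0]],h[p[1],p[0]])
E
```

```text
{'clock': np.float64(12.25), 'tcp_pos': array([ 0.511, -0.136,  0.293]), 'orientation': array([-9.700e-02,  3.139e+00, -3.000e-03]), 'contact_force': array([-2.491, -6.437,  8.017]), 'moment': array([-1.73 ,  0.564,  0.019])}
theta 64.69388915132296 radius 0.18593023560280467
blob [322, 237, 36, 43, 578] [341. 257.] [ 0.626 -0.293  0.037] 0.06
blob [311, 264, 17, 18, 181] [319. 272.] [ 0.528 -0.295  0.029] 0.056
blob [330, 270, 4, 5, 18] [332. 272.] [ 0.554 -0.321  0.036] 0.059
blob [293, 286, 8, 15, 77] [297. 292.] [ 0.427 -0.332  0.037] 0.059
[212 162 101] [ 16 134 212]
[244 201 124] [ 19 125 244]
[222 167 100] [ 16 140 222]
```

Request:
{"method": "arm_command", "body": {"rows": [{"fingers": -1, "x": 0, "y": 0.006, "z": -0.0005, "ax": 0, "ay": 0, "az": 0}, {"fingers": -1, "x": 0, "y": 0.006, "z": -0.0005, "ax": 0, "ay": 0, "az": 0}, {"fingers": -1, "x": 0, "y": 0.006, "z": -0.0005, "ax": 0, "ay": 0, "az": 0}, {"fingers": -1, "x": 0, "y": 0.006, "z": -0.0003, "ax": 0, "ay": 0, "az": 0}, {"fingers": -1, "x": 0, "y": 0.006, "z": 0, "ax": 0, "ay": 0, "az": 0}, {"fingers": -1, "x": 0, "y": 0.006, "z": 0, "ax": 0, "ay": 0, "az": 0}, {"fingers": -1, "x": 0, "y": 0.006, "z": 0.0003, "ax": 0, "ay": 0, "az": 0}, {"fingers": -1, "x": 0, "y": 0.006, "z": 0.0006, "ax": 0, "ay": 0, "az": 0}, {"fingers": -1, "x": 0, "y": 0.006, "z": 0.0008, "ax": 0, "ay": 0, "az": 0}, {"fingers": -1, "x": 0, "y": 0.004, "z": 0.0008, "ax": 0, "ay": 0, "az": 0}]}}

```text
clock: 13.13
tcp_pos: [0.5071, -0.0764, 0.2914]
orientation: [-0.099, 3.14, 0.001]
contact_force: [-3.0, -2.1, 8.6]
grip_width: 0.0093
gripper_force: 71.1
```

```bash
python3 st.py; python3 - <<'E'
import numpy as np,cv2
from bench import r
a=np.load("last.npz")["frame"];w=r.grab_frame("wrist");np.savez("w6.npz",**w)
b=cv2.resize(w["frame"],(400,300),interpolation=cv2.INTER_AREA)
z=lambda i,s:cv2.resize(i,s,interpolation=cv2.INTER_CUBIC)
M=np.zeros((600,800,3),np.uint8)
M[:300,:400]=b
M[:300,400:]=z(a[135:285,195:395],(400,300))
M[300:,:400]=z(a[225:300,260:360],(400,300))
M[300:,400:]=z(a[200:245,240:300],(400,300))
cv2.imwrite("pics/m6.png",M[:,:,::-1])
E
```

```text
{'clock': np.float64(13.133), 'tcp_pos': array([ 0.507, -0.076,  0.291]), 'orientation': array([-9.90e-02,  3.14e+00,  1.00e-03]), 'contact_force': array([-3.018, -2.067,  8.612]), 'moment': array([-0.805,  0.542,  0.175])}
theta 46.14908967350148 radius 0.18550076435307394
blob [312, 232, 46, 46, 715] [338. 254.] [ 0.625 -0.277  0.038] 0.06
blob [311, 265, 17, 16, 169] [318. 272.] [ 0.526 -0.296  0.028] 0.039
blob [292, 283, 9, 17, 76] [297. 291.] [ 0.427 -0.331  0.043] 0.059
```

View pics/m6.png

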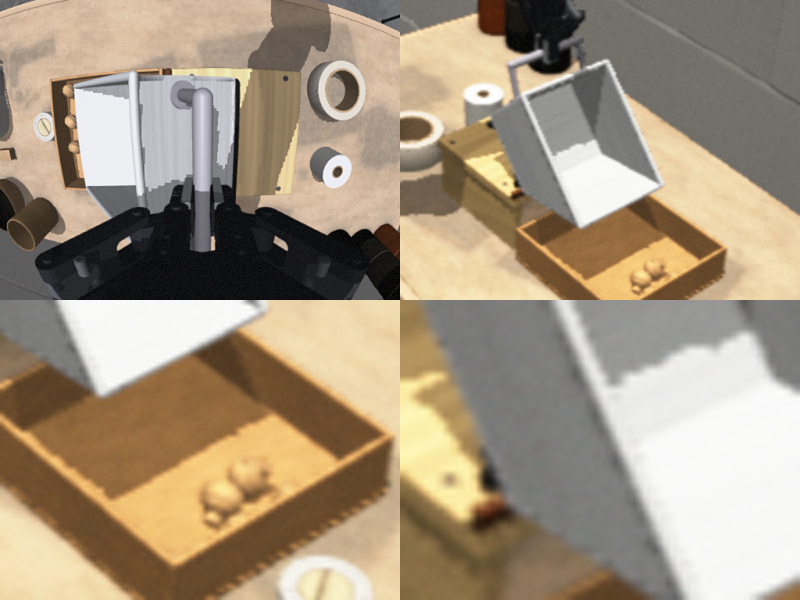

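The tub looks empty. The tray shows at least four knobs along its far wall (wrist view (68–75, 90–155)). The runner is at the strip's end (490,490). I'll count the rest by wrist depth.

```bash
cat > cnt.py <<'E'
from h import *
import cv2,sys
def cloud(f):
    K=f["K"];T=f["world_from_camera"];v,u=np.mgrid[:384,:512].astype(float)
    x=u-K[0,2];y=v-K[1,2];rr=np.hypot(x,y)+1e-9;t=rr/K[0,0];k=np.tan(t)/rr
    d=f["depth"];return np.stack([x*k*d,y*k*d,d],-1)@T[:3,:3].T+T[:3,3],(d>0)&(t<1.4)
def count(f):
    P,ok=cloud(f)
    m=ok&(P[...,0]>.43)&(P[...,0]<.63)&(P[...,1]<-.15)&(P[...,1]>-.333)&(P[...,2]>.014)&(P[...,2]<.055)
    print(m.sum())
    g=np.zeros((100,105),np.uint8)
    for p in P[m]: g[int((p[0]-.43)/.002),int((-.13-p[1])/.002)]=1
    g=cv2.morphologyEx(g,cv2.MORPH_CLOSE,np.ones((3,3),np.uint8))
    n,l,s,c=cv2.connectedComponentsWithStats(g)
    for i in range(1,n):
        if s[i,4]>25: print("x %.3f y %.3f"%(.43+c[i][1]*.002,-.13-c[i][0]*.002),"size mm",s[i,3]*2,s[i,2]*2,"area",s[i,4]*4)
if __name__=="__main__":
    f=np.load(sys.argv[1]);count(f)
E
python3 cnt.py w6.npz
```

```text
736
x 0.448 y -0.324 size mm 36 20 area 540
x 0.509 y -0.322 size mm 34 24 area 532
x 0.558 y -0.318 size mm 30 28 area 548
```

Request:
{"method": "arm_command", "body": {"rows": [{"fingers": -1, "x": 0, "y": 0.0042, "z": 0.0006, "ax": 0, "ay": 0, "az": 0}, {"fingers": -1, "x": 0, "y": 0.0042, "z": 0.0006, "ax": 0, "ay": 0, "az": 0}, {"fingers": -1, "x": 0, "y": 0.0042, "z": 0.0008, "ax": 0, "ay": 0, "az": 0}, {"fingers": -1, "x": 0, "y": 0.0042, "z": 0.0008, "ax": 0, "ay": 0, "az": 0}, {"fingers": -1, "x": 0, "y": 0.0056, "z": 0.002, "ax": 0, "ay": 0, "az": 0}, {"fingers": -1, "x": 0, "y": 0.0056, "z": 0.0022, "ax": 0, "ay": 0, "az": 0}, {"fingers": -1, "x": 0, "y": 0.0056, "z": 0.0023, "ax": 0, "ay": 0, "az": 0}, {"fingers": -1, "x": 0, "y": 0.0056, "z": 0.0025, "ax": 0, "ay": 0, "az": 0}, {"fingers": -1, "x": 0, "y": 0.0056, "z": 0.0027, "ax": 0, "ay": 0, "az": 0}]}}

```text
clock: 13.98
tcp_pos: [0.5048, -0.0301, 0.2776]
orientation: [-0.099, 3.139, 0.005]
contact_force: [-3.1, 4.8, 11.4]
grip_width: 0.0091
gripper_force: 72.6
```

Request:
{"method": "arm_command", "body": {"rows": [{"fingers": -1, "x": 0, "y": 0.0053, "z": 0.003, "ax": 0, "ay": 0, "az": 0}, {"fingers": -1, "x": 0, "y": 0.0053, "z": 0.0032, "ax": 0, "ay": 0, "az": 0}, {"fingers": -1, "x": 0, "y": 0.0053, "z": 0.0033, "ax": 0, "ay": 0, "az": 0}, {"fingers": -1, "x": 0, "y": 0.0053, "z": 0.0034, "ax": 0, "ay": 0, "az": 0}, {"fingers": -1, "x": 0, "y": 0.0053, "z": 0.0036, "ax": 0, "ay": 0, "az": 0}]}}

```text
clock: 14.4
tcp_pos: [0.5038, -0.0015, 0.2616]
orientation: [-0.103, 3.137, 0.009]
contact_force: [-4.0, 8.1, 15.2]
grip_width: 0.0091
gripper_force: 74.0
```

```bash
python3 st.py; python3 - <<'E'
import numpy as np
from bench import r
w=r.grab_frame("wrist");np.savez("w7.npz",**w)
E
python3 cnt.py w7.npz
```

```text
{'clock': np.float64(14.4), 'tcp_pos': array([ 0.504, -0.001,  0.262]), 'orientation': array([-0.103,  3.137,  0.009]), 'contact_force': array([-4.017,  8.082, 15.241]), 'moment': array([1.236, 0.64 , 0.135])}
theta 21.18880209166825 radius 0.1875282974423983
blob [312, 228, 46, 50, 713] [336. 252.] [ 0.625 -0.271  0.038] 0.06
blob [311, 264, 17, 17, 180] [319. 272.] [ 0.529 -0.295  0.029] 0.039
blob [295, 287, 7, 11, 60] [298. 292.] [ 0.428 -0.334  0.041] 0.06
2
```

Request:
{"method": "arm_command", "body": {"rows": [{"fingers": -1, "x": 0, "y": 0.0046, "z": 0.0037, "ax": 0, "ay": 0, "az": 0}, {"fingers": -1, "x": 0, "y": 0.0046, "z": 0.0039, "ax": 0, "ay": 0, "az": 0}, {"fingers": -1, "x": 0, "y": 0.0046, "z": 0.004, "ax": 0, "ay": 0, "az": 0}, {"fingers": -1, "x": 0, "y": 0.0045, "z": 0.0042, "ax": 0, "ay": 0, "az": 0}, {"fingers": -1, "x": 0, "y": 0.0045, "z": 0.0044, "ax": 0, "ay": 0, "az": 0}, {"fingers": -1, "x": 0, "y": 0.004, "z": 0.0046, "ax": 0, "ay": 0, "az": 0}, {"fingers": -1, "x": 0, "y": 0.004, "z": 0.0046, "ax": 0, "ay": 0, "az": 0}]}}

```text
clock: 15.08
tcp_pos: [0.5022, 0.0309, 0.232]
orientation: [-0.104, 3.136, 0.011]
contact_force: [-1.3, 9.5, 6.1]
grip_width: 0.0092
gripper_force: 76.4
```

```bash
python3 st.py; python3 - <<'E'
import numpy as np
from bench import r
w=r.grab_frame("wrist");np.savez("w8.npz",**w)
E
python3 cnt.py w8.npz
```

```text
{'clock': np.float64(15.083), 'tcp_pos': array([0.502, 0.031, 0.232]), 'orientation': array([-0.104,  3.136,  0.011]), 'contact_force': array([-1.256,  9.508,  6.087]), 'moment': array([ 1.866,  0.364, -0.264])}
theta 7.731651198757902 radius 0.1873605474817444
blob [312, 228, 45, 52, 755] [336. 253.] [ 0.625 -0.275  0.038] 0.06
blob [311, 264, 17, 17, 181] [319. 272.] [ 0.528 -0.296  0.028] 0.04
blob [295, 285, 7, 6, 33] [298. 288.] [ 0.428 -0.33   0.053] 0.06
blob [295, 292, 6, 8, 38] [298. 295.] [ 0.427 -0.336  0.028] 0.047
0
```

Request:
{"method": "arm_command", "body": {"rows": [{"fingers": -1, "x": 0, "y": 0.0033, "z": 0.0042, "ax": 0, "ay": 0, "az": 0}, {"fingers": -1, "x": 0, "y": 0.0033, "z": 0.0042, "ax": 0, "ay": 0, "az": 0}, {"fingers": -1, "x": 0, "y": 0.0033, "z": 0.0042, "ax": 0, "ay": 0, "az": 0}, {"fingers": -1, "x": 0, "y": 0.0033, "z": 0.004, "ax": 0, "ay": 0, "az": 0}, {"fingers": -1, "x": 0, "y": 0.0025, "z": 0.003, "ax": 0, "ay": 0, "az": 0}, {"fingers": -1, "x": 0, "y": 0, "z": 0, "ax": 0, "ay": 0, "az": 0}]}}

```text
clock: 15.68
tcp_pos: [0.5003, 0.0453, 0.2107]
orientation: [-0.104, 3.139, 0.007]
contact_force: [1.8, 9.0, 2.4]
grip_width: 0.0094
gripper_force: 77.0
```

Request:
{"method": "arm_command", "body": {"rows": [{"fingers": -1, "x": 0, "y": 0, "z": 0.002, "ax": 0, "ay": 0, "az": 0}, {"fingers": -1, "x": 0, "y": 0, "z": 0.002, "ax": 0, "ay": 0, "az": 0}]}}

```text
clock: 15.85
tcp_pos: [0.5007, 0.0453, 0.2082]
orientation: [-0.103, 3.138, 0.009]
contact_force: [-8.0, 9.6, 30.7]
grip_width: 0.0093
gripper_force: 80.4
```

```bash
python3 st.py
```

```text
{'clock': np.float64(15.85), 'tcp_pos': array([0.501, 0.045, 0.208]), 'orientation': array([-0.103,  3.138,  0.009]), 'contact_force': array([-7.96 ,  9.645, 30.683]), 'moment': array([1.476, 1.814, 0.093])}
theta -0.8004387547101999 radius 0.1846418579005743
blob [312, 229, 46, 49, 726] [336. 252.] [ 0.625 -0.27   0.038] 0.06
blob [311, 264, 17, 17, 177] [319. 272.] [ 0.528 -0.296  0.029] 0.057
blob [297, 287, 4, 5, 18] [299. 289.] [ 0.427 -0.335  0.051] 0.059
blob [294, 293, 7, 7, 36] [297. 296.] [ 0.427 -0.333  0.024] 0.042
```

Request:
{"method": "arm_command", "body": {"rows": [{"fingers": -1, "x": 0, "y": 0, "z": -0.0025, "ax": 0, "ay": 0, "az": 0}, {"fingers": -1, "x": 0, "y": -0.0015, "z": -0.001, "ax": 0, "ay": 0, "az": 0}, {"fingers": -1, "x": 0, "y": -0.0015, "z": 0, "ax": 0, "ay": 0, "az": 0}, {"fingers": -1, "x": 0, "y": -0.0015, "z": 0, "ax": 0, "ay": 0, "az": 0}, {"fingers": -1, "x": 0, "y": -0.0015, "z": 0, "ax": 0, "ay": 0, "az": 0}, {"fingers": -1, "x": 0, "y": -0.001, "z": 0, "ax": 0, "ay": 0, "az": 0}]}}

```text
clock: 16.4
tcp_pos: [0.5007, 0.0399, 0.2112]
orientation: [-0.104, 3.139, 0.012]
contact_force: [-2.9, 17.3, 8.6]
grip_width: 0.0094
gripper_force: 77.8
```

Request:
{"method": "arm_command", "body": {"rows": [{"fingers": -1, "x": 0, "y": -0.001, "z": 0, "ax": 0, "ay": 0, "az": 0}, {"fingers": -1, "x": 0, "y": -0.001, "z": 0, "ax": 0, "ay": 0, "az": 0}]}}

```text
clock: 16.57
tcp_pos: [0.5007, 0.0395, 0.2114]
orientation: [-0.106, 3.139, 0.015]
contact_force: [-4.8, 20.3, 10.7]
grip_width: 0.0096
gripper_force: 78.2
```

Request:
{"method": "arm_command", "body": {"rows": [{"fingers": -1, "x": 0, "y": 0.001, "z": 0.001, "ax": 0, "ay": 0, "az": 0}, {"fingers": -1, "x": 0, "y": 0.001, "z": 0.001, "ax": 0, "ay": 0, "az": 0}, {"fingers": -1, "x": 0, "y": 0.001, "z": 0.001, "ax": 0, "ay": 0, "az": 0}, {"fingers": -1, "x": 0, "y": 0.001, "z": 0, "ax": 0, "ay": 0, "az": 0}]}}

```text
clock: 16.9
tcp_pos: [0.5006, 0.0417, 0.2085]
orientation: [-0.105, 3.139, 0.011]
contact_force: [-2.5, 11.2, 10.2]
grip_width: 0.0095
gripper_force: 77.9
```

```bash
python3 st.py|head -2; python3 - <<'E'
import sys; sys.path.insert(0,'.')
from h import *
import cv2
f=np.load("last.npz")
# compare with reference frame at home before rocking
g=lambda n:cv2.cvtColor(np.load(""+n)["frame"],cv2.COLOR_RGB2GRAY)
a,b=g("side3.npz"),g("last.npz")
for (r0,r1,c0,c1) in[(195,232,252,266),(190,215,285,302),(160,185,230,250),(185,200,300,315)]:
    s,_=cv2.phaseCorrelate(a[r0-8:r1+8,c0-8:c1+8].astype(np.float32),b[r0-8:r1+8,c0-8:c1+8].astype(np.float32),cv2.createHanningWindow((c1-c0+16,r1-r0+16),cv2.CV_32F));print(np.round(s,2))
E
```

```text
{'clock': np.float64(16.9), 'tcp_pos': array([0.501, 0.042, 0.208]), 'orientation': array([-0.105,  3.139,  0.011]), 'contact_force': array([-2.493, 11.239, 10.233]), 'moment': array([1.959, 0.618, 0.079])}
theta -0.11546042462268247 radius 0.18176487662836255
[-0.24 -0.1 ]
[-0.1   0.59]
[0.37 0.22]
[-0.27  0.01]
```

Request:
{"method": "arm_command", "body": {"rows": [{"fingers": -1, "x": 0, "y": -0.001, "z": 0.001, "ax": 0, "ay": 0, "az": 0}, {"fingers": -1, "x": 0, "y": -0.001, "z": 0.001, "ax": 0, "ay": 0, "az": 0}, {"fingers": -1, "x": 0, "y": -0.001, "z": 0.0005, "ax": 0, "ay": 0, "az": 0}, {"fingers": -1, "x": 0, "y": -0.001, "z": 0, "ax": 0, "ay": 0, "az": 0}, {"fingers": -1, "x": 0, "y": 0, "z": 0, "ax": 0, "ay": 0, "az": 0}]}}

```text
clock: 17.37
tcp_pos: [0.5008, 0.0416, 0.2083]
orientation: [-0.108, 3.138, 0.02]
contact_force: [-13.0, 22.3, 31.4]
grip_width: 0.0094
gripper_force: 80.5
```

Request:
{"method": "arm_command", "body": {"rows": [{"fingers": -1, "x": 0, "y": 0.0015, "z": 0, "ax": 0, "ay": 0, "az": 0}, {"fingers": -1, "x": 0, "y": 0.0015, "z": -0.001, "ax": 0, "ay": 0, "az": 0}, {"fingers": -1, "x": 0, "y": 0.001, "z": -0.001, "ax": 0, "ay": 0, "az": 0}, {"fingers": -1, "x": 0, "y": 0.001, "z": 0, "ax": 0, "ay": 0, "az": 0}], "grip_force": 30}}

```text
clock: 17.7
tcp_pos: [0.5007, 0.0418, 0.2084]
orientation: [-0.104, 3.138, 0.01]
contact_force: [-4.9, 8.0, 13.5]
grip_width: 0.0094
gripper_force: 78.4
```

Request:
{"method": "arm_command", "body": {"rows": [{"fingers": -0.6, "x": 0, "y": 0, "z": 0, "ax": 0, "ay": 0, "az": 0}, {"fingers": -0.3, "x": 0, "y": 0, "z": 0, "ax": 0, "ay": 0, "az": 0}, {"fingers": -0.1, "x": 0, "y": 0, "z": 0, "ax": 0, "ay": 0, "az": 0}, {"fingers": -0.1, "x": 0, "y": 0, "z": 0, "ax": 0, "ay": 0, "az": 0}, {"fingers": -0.1, "x": 0, "y": 0, "z": 0, "ax": 0, "ay": 0, "az": 0}]}}

```text
clock: 18.12
tcp_pos: [0.5, 0.0358, 0.2064]
orientation: [0.095, -3.139, 0.0]
contact_force: [0.3, 0.8, 0.5]
grip_width: 0.0385
gripper_force: 0.0
```

Request:
{"method": "arm_command", "body": {"rows": [{"fingers": -0.1, "x": 0, "y": 0.005, "z": 0, "ax": 0, "ay": 0, "az": 0}, {"fingers": -0.1, "x": 0, "y": 0, "z": -0.015, "ax": 0, "ay": 0, "az": 0}, {"fingers": -0.1, "x": 0, "y": 0, "z": -0.02, "ax": 0, "ay": 0, "az": 0}, {"fingers": -0.1, "x": 0, "y": 0, "z": -0.025, "ax": 0, "ay": 0, "az": 0}, {"fingers": -0.1, "x": 0, "y": 0, "z": -0.03, "ax": 0, "ay": 0, "az": 0}, {"fingers": -0.1, "x": 0, "y": 0, "z": -0.03, "ax": 0, "ay": 0, "az": 0}, {"fingers": -0.1, "x": 0, "y": 0, "z": -0.02, "ax": 0, "ay": 0, "az": 0}, {"fingers": -0.1, "x": 0, "y": 0, "z": 0, "ax": 0, "ay": 0, "az": 0}, {"fingers": -0.1, "x": 0, "y": 0, "z": 0, "ax": 0, "ay": 0, "az": 0}]}}

```text
clock: 18.87
tcp_pos: [0.5004, 0.0414, 0.3475]
orientation: [-0.096, 3.138, 0.001]
contact_force: [0.3, 0.4, 0.1]
grip_width: 0.0382
gripper_force: 0.0
```

```bash
cp last.npz before_rel.npz; python3 st.py; python3 - <<'E'
import sys; sys.path.insert(0,'.')
from cnt import *
from bench import r
w=r.grab_frame("wrist");np.savez("w9.npz",**w);count(w)
P,ok=cloud(w);h=cv2.cvtColor(w["frame"],cv2.COLOR_RGB2HSV)
# inside of tub: brownish pixels well above stand
tub=ok&(P[...,0]>.44)&(P[...,0]<.58)&(P[...,1]<-.01)&(P[...,1]>-.13)&(P[...,2]>.11)&(P[...,2]<.2)
print("tub px",tub.sum(),"coloured",(tub&(h[...,1]>90)).sum())
fl=tub&(P[...,2]<.15);print("floor z",np.percentile(P[fl][:,2],[5,50,95]).round(4),fl.sum())
A=P[fl];c=np.linalg.lstsq(np.c_[A[:,:2],np.ones(len(A))],A[:,2],rcond=None)[0];print("slope",c[:2])
bar=ok&(P[...,0]>.47)&(P[...,0]<.53)&(P[...,1]>.02)&(P[...,1]<.07)&(P[...,2]>.19)&(P[...,2]<.22)
print("bar z",np.percentile(P[bar][:,2],[50,95,99]).round(4),"y",np.median(P[bar][:,1]).round(4))
ys=[]
for x0 in(.455,.535):
    b=ok&(abs(P[...,0]-x0)<.012)&(P[...,1]>.02)&(P[...,1]<.07)&(P[...,2]>.195)&(P[...,2]<.22);ys.append(np.median(P[b][:,1]));
print("bar heading",np.degrees(np.arctan2(ys[1]-ys[0],.08)))
g=lambda n:cv2.cvtColor(np.load(n)["frame"],cv2.COLOR_RGB2GRAY).astype(np.float32)
for (r0,r1,c0,c1) in[(187,240,244,274),(182,223,277,310)]:
  for n in("before_rel.npz","last.npz"):
    print(n,np.round(cv2.phaseCorrelate(g("side3.npz")[r0:r1,c0:c1],g(n)[r0:r1,c0:c1],cv2.createHanningWindow((c1-c0,r1-r0),cv2.CV_32F))[0],2))
E
```

```text
{'clock': np.float64(18.867), 'tcp_pos': array([0.5  , 0.041, 0.347]), 'orientation': array([-9.600e-02,  3.138e+00,  1.000e-03]), 'contact_force': array([0.313, 0.448, 0.116]), 'moment': array([-0.028, -0.008,  0.005])}
theta 24.216889120985158 radius 0.28273148661687997
blob [312, 229, 46, 48, 730] [336. 252.] [ 0.625 -0.271  0.038] 0.06
blob [311, 264, 17, 17, 175] [319. 272.] [ 0.529 -0.295  0.028] 0.04
blob [293, 285, 8, 14, 73] [297. 291.] [ 0.427 -0.328  0.036] 0.059
16
tub px 11098 coloured 0
floor z [0.1248 0.1261 0.1376] 9548
slope [ 0.03772953 -0.03185408]
bar z [0.209  0.2107 0.2112] y 0.0417
bar heading 3.657639595800169
before_rel.npz [-0.24 -0.1 ]
last.npz [-0.08 -0.08]
before_rel.npz [-0.1   0.59]
last.npz [-0.05  0.66]
```

Request:
{"method": "arm_command", "body": {"rows": [{"fingers": -0.1, "x": 0, "y": -0.02, "z": -0.01, "ax": 0, "ay": 0, "az": 0}, {"fingers": -0.1, "x": 0, "y": -0.035, "z": -0.01, "ax": 0, "ay": 0, "az": 0}, {"fingers": -0.1, "x": 0, "y": -0.035, "z": -0.01, "ax": 0, "ay": 0, "az": 0}, {"fingers": -0.1, "x": 0, "y": -0.035, "z": 0, "ax": 0, "ay": 0, "az": 0}, {"fingers": -0.1, "x": 0, "y": -0.035, "z": 0, "ax": 0, "ay": 0, "az": 0}, {"fingers": -0.1, "x": 0, "y": -0.035, "z": 0, "ax": 0, "ay": 0, "az": 0}, {"fingers": -0.1, "x": 0, "y": -0.035, "z": 0, "ax": 0, "ay": 0, "az": 0}, {"fingers": -0.1, "x": 0, "y": -0.035, "z": 0, "ax": 0, "ay": 0, "az": 0}, {"fingers": -0.1, "x": 0, "y": -0.02, "z": 0, "ax": 0, "ay": 0, "az": 0}, {"fingers": -0.1, "x": 0, "y": 0, "z": 0, "ax": 0, "ay": 0, "az": 0}]}}

```text
clock: 19.8
tcp_pos: [0.5155, -0.2486, 0.375]
orientation: [0.084, -3.137, 0.004]
contact_force: [-1.0, 0.0, 0.3]
grip_width: 0.0387
gripper_force: 0.0
```

```bash
python3 - <<'E'
from cnt import *
from bench import r
w=r.grab_frame("wrist");np.savez("w10.npz",**w);count(w)
P,ok=cloud(w)
def fit(mask,lo,hi,pick):
    pts=[]
    for x in np.arange(lo,hi,.006):
        q=P[mask&(abs(P[...,0]-x)<.003)]
        if len(q)>3: pts.append((x,pick(q[:,1])))
    pts=np.array(pts,np.float32)
    if len(pts)<5: return len(pts)
    vx,vy,a,b=cv2.fitLine(pts,cv2.DIST_HUBER,0,.001,.001).ravel();return np.degrees(np.arctan2(vy,vx)).round(2),(a.round(4),b.round(4)),len(pts)
z,y=P[...,2],P[...,1]
print("stand/strip front edge",fit(ok&(z>.094)&(z<.112)&(y<-.08)&(y>-.15),.43,.59,np.min))
print("lip",fit(ok&(z>.215)&(z<.235)&(y<-.15)&(y>-.25),.45,.59,np.min))
print("rear rim",fit(ok&(z>.215)&(z<.235)&(y>-.06)&(y<.02),.45,.56,np.max))
E
```

```text
1997
x 0.446 y -0.323 size mm 36 26 area 640
x 0.509 y -0.321 size mm 30 24 area 568
x 0.537 y -0.287 size mm 62 38 area 1520
x 0.560 y -0.319 size mm 32 28 area 644
x 0.624 y -0.230 size mm 12 164 area 556
stand/strip front edge 0
lip (np.float32(3.41), (np.float32(0.5154), np.float32(-0.1947)), 23)
rear rim (np.float32(3.45), (np.float32(0.501), np.float32(-0.0008)), 19)
```

```bash
python3 - <<'E'
from cnt import *
for n in("w9.npz","w1") :
    if n=="w1": n="wrist1.npz"
    w=np.load(n);P,ok=cloud(w);z,y=P[...,2],P[...,1]
    def fit(mask,lo,hi,pick,ax=0):
        pts=[]
        for x in np.arange(lo,hi,.006):
            q=P[mask&(abs(P[...,ax]-x)<.003)]
            if len(q)>3: pts.append((x,pick(q[:,1-ax])))
        pts=np.array(pts,np.float32)
        if len(pts)<5: return len(pts)
        vx,vy,a,b=cv2.fitLine(pts,cv2.DIST_HUBER,0,.001,.001).ravel();return np.degrees(np.arctan2(vy,vx)).round(2),(a.round(4),b.round(4)),len(pts)
    print(n,"stand rear",fit(ok&(z>.094)&(z<.106)&(y>.03)&(y<.1),.43,.58,np.max))
    print("stand left side (neg = -heading)",fit(ok&(z>.094)&(z<.106)&(P[...,0]<.46),-.08,.05,np.min,1))
    print("rear rim",fit(ok&(z>.215)&(z<.235)&(y>-.06)&(y<.06),.45,.56,np.max))
    print("bar",fit(ok&(z>.197)&(z<.22)&(y>.03)&(y<.1),.46,.54,np.mean))
E
```

```text
w9.npz stand rear (np.float32(3.91), (np.float32(0.4948), np.float32(0.0659)), 25)
stand left side (neg = -heading) (np.float32(-4.37), (np.float32(-0.017), np.float32(0.4101)), 22)
rear rim (np.float32(3.79), (np.float32(0.4992), np.float32(0.0005)), 16)
bar (np.float32(3.46), (np.float32(0.4996), np.float32(0.0417)), 14)
wrist1.npz stand rear (np.float32(5.92), (np.float32(0.505), np.float32(0.056)), 24)
stand left side (neg = -heading) (np.float32(-4.37), (np.float32(-0.017), np.float32(0.4098)), 22)
rear rim (np.float32(6.19), (np.float32(0.483), np.float32(0.0264)), 14)
bar (np.float32(6.05), (np.float32(0.4996), np.float32(0.0696)), 14)
```

```bash
python3 -c "
from bench import r
print(r.hand_in())"
```

```text
the job is handed in; nothing more can be done
None
```

I handed the job in at about 20 s on the clock: all five knobs are in the tray, and the tub is empty, released and standing level against the strip. It slid about 5 mm off the strip while being let down and I pushed it home again; it measures square to within about 0.5°. I steered clear of the tape roll, label roll and tin but did not re-measure them at the end.

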